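# Cover the ultrasonic lens cleaner and start it

## Robot

A 7-joint arm with a two-finger parallel gripper is mounted at the origin on the work surface. World frame = base frame: x ahead of the robot, y to its left, z up, the work surface at z = 0. Lengths are in m, angles in rad, forces in N, time in s.
With the tool pointing down it reaches from about 0.4 to 0.875 m from the base axis. Payload 19.3 kg.
Tool frame: the origin (TCP) lies midway between the tips of the shut fingers; the grasp point (between the pads) lies 19 mm behind it; z points along the fingers, y is the direction in which the jaws open and shut (so a half turn about z gives the same grasp; the last joint's range is limited). The gripper opens to 85 mm and grips with 20 to 120 N. Pads are 22 mm wide; open, the fingers measure 114 mm over their backs; the gripper's body (76 mm by 85 mm) begins 54 mm behind the grasp point. The pads swing forward as they close: fully open they stand 13 mm farther back than shut.
Start: joints at [-1.186, 0.521, -0.036, 1.599, 0.021, 1.021, -0.113], TCP at [0.275, 0.561, 0.206] pointing down, gripper open.
Joint ranges: [-2.91, 2.91], [-0.3, 2.13], [-1.5, 1.42], [0.17, 2.43], [-1.26, 4.41], [0.16, 1.93], [-2.52, 2.52]. Speed limits (rad/s): [1.89, 1.89, 2.39, 2.39, 3.01, 3.01, 3.01].

## Interface

Orientations are given as [roll, pitch, yaw] about the fixed x, y, z axes, in that order (R = Rz(yaw) Ry(pitch) Rx(roll)).
In Python, from workcell import bot, eyes gives the robot as it stands. The module is installed in compiled form; this text tells all that it offers.
- The arm moves only by the shell command python3 -m jog 'ROWS' [FORCE]. ROWS is JSON, a list of rows, each an object with "delta_pos": the shift along the world's x, y, z in mm, a list of three; "spin": the turn about the world's z in rad; "claw": the closure, from 0 (fully open) to 1 (shut). In form: [{"delta_pos": [tx, ty, tz], "spin": spin, "claw": claw}, ...]. A call has 1 to 8 rows; each row is the pose to reach, as a shift and turn from the pose measured when the call began; what a row does not reach only later rows make up. A row lasts 1/10 s, in which the tool goes at most 50 mm and 8.59 degrees, less where a joint would pass 70% of its speed; a pose out of reach is approached as far as the arm can. A call with a gripper value outside its range is refused whole. The fingers move at their own pace and stop on an object; FORCE is the grip in N (left out, the last holds). Time passes only in rows, so rows that repeat a pose let the fingers close. It gives the time, the measured TCP pose, the force and the opening at its end, in the units of the state.
- bot.observe(): the state, without advancing time (a new reading comes with each control period).
- eyes.grab_frame(name): name is "scene" or "top" or "wrist"; returns the picture (384x512x3 uint8, blue, green, red); there is no depth.
- eyes.camera_params(name): a dict with "fx", "fy", "cx", "cy" (pixels), "origin" and "attitude" of the camera in the world. Camera axes: x right, y up, looking along -z (the intrinsics and any distortion apply to the point x, -y, -z); pixel columns grow to the right and rows downward; lengths in m; the calibration is good to about 2 mm. The wrist camera is an equidistant fisheye: a pixel r from the principal point sees the ray r / f radians off the axis. A picture is of the moment at which its call begins: read the wrist's pose just before it. camera_params takes no time and is no camera call; for the wrist camera it gives the pose at the moment of the call.
- bot.job_done(): hands the job in, once; it reports no verdict.
The state is a dict: "clock": time; "qpos": joint angles; "qd": joint speeds; "joint_efforts": joint torques, N m; "position": TCP position; "tool_rot": TCP orientation; "force": force on the tool from outside, world axes, zero at the start; "moment": the same for the moment, N m; "grip_width": finger opening in m.
Only numpy, scipy, OpenCV 4.12 (cv2) and the standard library are available. Lean on these libraries where they do the work, as an engineer would, in place of code of your own. Each camera call takes 0.05 s, during which the arm holds its last target. There are 200 camera calls.

## Task

Set the loose steel cover on the ultrasonic cleaning tank so that it sits fully home, level and square on the rim; lower it on, do not drop it. With the cover on and let go, start the generator by pressing its keys fully down one at a time, letting each spring back: first the long bar key, then the square key, then the large round key. Never press the small round stud key, press no key while the tank is open, and leave the bottle, pliers pot, tissue box and lens tray where they stand.

Things in the scene. Friction and masses are not known exactly. Their poses are not given: they have to be found in the camera images.
- tank: Fixed open rectangular ultrasonic tank, steel tub with a cream skirt, 170 mm (its x) by 130 mm (its y), 90 mm high, walls 10 mm thick, so the mouth is 150 by 110 mm; a lens basket lies low inside. An upright steel splash plate 5 mm thick crosses the tank's +x end, inner face 88 mm from the centre, top 50 mm above the rim. Origin: centre of its underside on the bench; z up.
- tank_rim (a point): Centre of the tank's mouth, at rim height (90 mm above the tank's origin); axes as the tank's. With the cover seated, the cover's origin is 12 mm below this point (78 mm above the tank's origin) and its long side lies along the tank's long side, either way round.
- cover: Loose steel cover, 0.25 to 0.5 kg, starts lip down on the bench. Plate 164 mm (its x) by 124 mm (y), 5 mm thick; below it a rounded rubber lip 142 by 102 mm, 12 mm deep, drops inside the tank's mouth with 4 mm to spare all round. Origin: centre of the lip's underside; the plate's underside is 12 mm and its top 17 mm above it.
- cover_handle (a point): Centre of the cover's black bar handle: bar 84 mm along the cover's x, 16 mm wide (y), 16 mm high, on two thin posts; this point is 42 mm above the cover's origin, and there is a 17 mm gap between the plate and the bar's underside.
- generator: Fixed square cream box, 150 by 150 mm, 60 mm high, with four spring keys standing 18 mm above its flat top, on a square of 56 mm pitch (28 mm either way from the centre). Steel grab rails run along both y sides, 69 mm from the centre, 36 mm above the top. White caps, black surrounds; which key stands in which corner changes from start to start. Origin: centre of its underside; z up.
- key_bar (a joint): Long bar key, cap 18 mm (generator's x) by 50 mm (y): press first. Joint value: 0 up, grows to 0.008 m fully down, springs back when let go; about 1.5 N starts it and 5 N holds it fully down; it counts as pressed beyond 0.005 m.
- key_bar_top (a point): Centre of the top face of that key, 78 mm above the bench when the key is up; axes as the generator's.
- key_square (a joint): Square key, cap 32 by 32 mm: press second. Joint value: 0 up, grows to 0.008 m fully down, springs back when let go; about 1.5 N starts it and 5 N holds it fully down; it counts as pressed beyond 0.005 m.
- key_square_top (a point): Centre of the top face of that key, 78 mm above the bench when the key is up; axes as the generator's.
- key_round (a joint): Large round key, cap 36 mm across: press third. Joint value: 0 up, grows to 0.008 m fully down, springs back when let go; about 1.5 N starts it and 5 N holds it fully down; it counts as pressed beyond 0.005 m.
- key_round_top (a point): Centre of the top face of that key, 78 mm above the bench when the key is up; axes as the generator's.
- key_stud (a joint): Small round stud key, cap 16 mm across: never press. Joint value: 0 up, grows to 0.008 m fully down, springs back when let go; about 1.5 N starts it and 5 N holds it fully down; it counts as pressed beyond 0.005 m.
- key_stud_top (a point): Centre of the top face of that key, 78 mm above the bench when the key is up; axes as the generator's.
- bottle: Loose clear plastic bottle with white cap, 54 mm across, 160 mm tall, standing close behind the tank's splash plate. Bystander. Origin: centre of its underside.
- pliers_pot: Loose dark steel pot, 72 mm across, 85 mm high, with plier handles standing up to 140 mm; it stands close to the generator on the robot's side. Bystander. Origin: centre of its underside.
- tissue_box: Loose white tissue box, 230 mm (x) by 115 mm (y), 75 mm high, lying on the left of the work. Bystander. Origin: centre of its underside.
- lens_tray: Loose ivory tray with a divider, 120 mm (x) by 190 mm (y), 35 mm high, just beyond the cover. Bystander. Origin: centre of its underside.
Mind the look-alikes: they are no part of the job. Leave any green look-alike of the cover alone.

How it is judged:
By the outcome, as a careful person would: the job done as asked, in the order asked, and still so for the second after the job is handed in, with the robot touching nothing.
It also fails if it takes over 61 s, if anything falls off the work surface, if the arm or the gripper's body presses on something with over 40 N, if the wrist force passes 120 N, or if a joint passes its speed limit or range.

## Working session

There is one attempt and no reset: what is moved stays moved. The work goes in short steps, Python scripts to look and compute and a shell command to move; the robot and the scene stay as the last step left them, time stands still between calls to the robot, and variables do not carry over. Pictures are saved under pics/ and viewed, about 8 in all and at most 12, crops included, and the job is handed in when it is done.

```bash
mkdir -p pics; cat > h.py <<'E'
import numpy as np, cv2
from scipy.spatial.transform import Rotation as R
from workcell import bot, eyes
def rot(p):
    a=np.array(p["attitude"],float)
    return a if a.shape==(3,3) else (R.from_euler('xyz',a).as_matrix() if a.size==3 else None)
def px2w(p,u,v,z,fish=False):
    x=(u-p["cx"])/p["fx"]; y=(v-p["cy"])/p["fy"]
    if fish:
        r=np.hypot(x,y); s=np.sin(r)/r if r>0 else 1; d=np.array([x*s,-y*s,-np.cos(r)])
    else: d=np.array([x,-y,-1])
    d=rot(p)@d; o=np.array(p["origin"]); return o+d*(z-o[2])/d[2]
def w2px(p,w,fish=False):
    c=rot(p).T@(np.array(w)-np.array(p["origin"])); x,y,z=c[0],-c[1],-c[2]
    if fish:
        n=np.hypot(x,y); t=np.arctan2(n,z); k=t/n if n>0 else 0
    else: k=1/z
    return np.array([p["cx"]+p["fx"]*x*k,p["cy"]+p["fy"]*y*k])
E
python3 - <<'E'
from h import *
import json
for n in("top","scene"):
    p=eyes.camera_params(n);print(n,p)
    im=eyes.grab_frame(n);cv2.imwrite(f"pics/{n}0_raw.png",im)
    cv2.imwrite(f"pics/{n}0.png",cv2.resize(im,(800,600),interpolation=cv2.INTER_CUBIC))
print(bot.observe())
E
```

```text
top {'fx': 440.3642295629336, 'fy': 440.3642295629336, 'cx': 246.99876477343054, 'cy': 191.81163728597676, 'origin': array([0.30402109, 0.09614631, 1.59224181]), 'attitude': array([ 1.95529623e-01, -1.39454898e-03, -1.59886826e+00])}
scene {'fx': 399.2186050630105, 'fy': 399.2186050630105, 'cx': 257.66703037000445, 'cy': 189.3696731811517, 'origin': array([ 1.14988793, -0.54318461,  0.70554802]), 'attitude': array([ 0.94125621, -0.0062772 ,  0.73274481])}
{'clock': 0.1, 'qpos': array([-1.1861815 ,  0.52193028, -0.03633836,  1.59995401,  0.02120334,
        1.02107667, -0.11280211]), 'qd': array([-0.00061556, -0.00180439, -0.00047612, -0.0016849 , -0.00087378,
       -0.00037577, -0.00040416]), 'joint_efforts': array([ 4.46037739e-03, -9.28480411e+01,  1.98487110e+00, -3.70543456e+01,
        1.83113414e-02,  5.16701286e-03, -7.72901922e-05]), 'position': array([0.27444554, 0.56116287, 0.20589712]), 'tool_rot': array([-3.14061158e+00,  6.54012187e-05,  2.68677606e+00]), 'force': array([-0.6792563 ,  0.31965416,  1.62068861]), 'moment': array([-0.02526122,  0.02131749, -0.0694583 ]), 'grip_width': 0.0853710233843471}
```

View pics/top0.png

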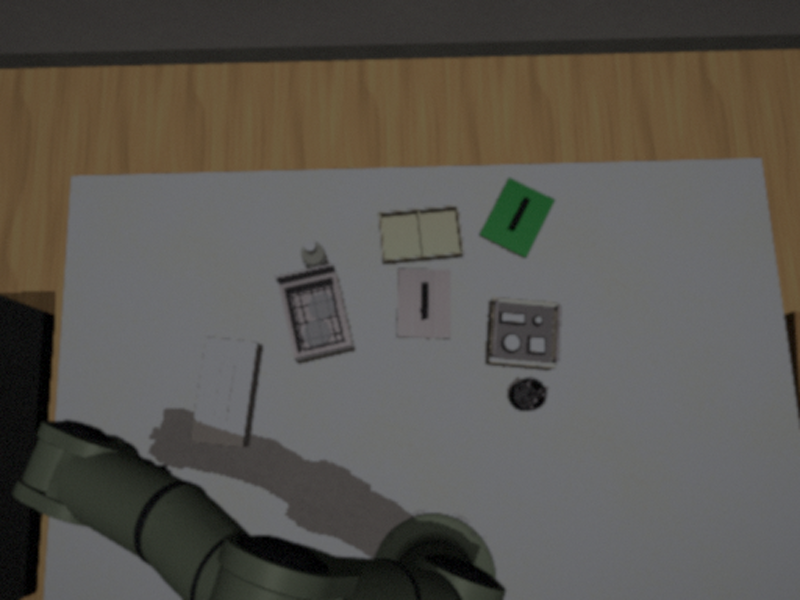

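View pics/scene0.png

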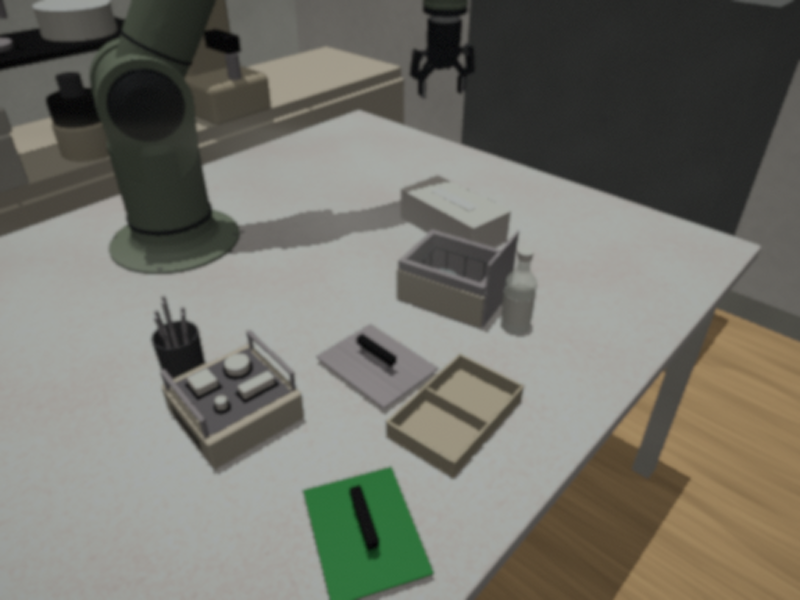

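Top view: steel cover at (424,302) and a green look-alike at (517,217). The steel one fits the description. The tank is at (317,315) with its splash plate at the upper end, the generator at (523,333), and the pot just below that. I'll confirm with an enlarged crop.

```bash
python3 - <<'E'
from h import *
im=np.mean([eyes.grab_frame("top").astype(float) for _ in range(4)],0)
c=im[155:245,170:370]
c=cv2.resize(np.clip(c*1.7,0,255).astype(np.uint8),None,fx=4,fy=4,interpolation=cv2.INTER_CUBIC)
for i in range(0,800,100): cv2.line(c,(i,0),(i,6),(0,0,255),1)
for i in range(0,360,100): cv2.line(c,(0,i),(6,i),(0,0,255),1)
cv2.imwrite("pics/crop1.png",c)
E
```

```text
(no output)
```

View pics/crop1.png

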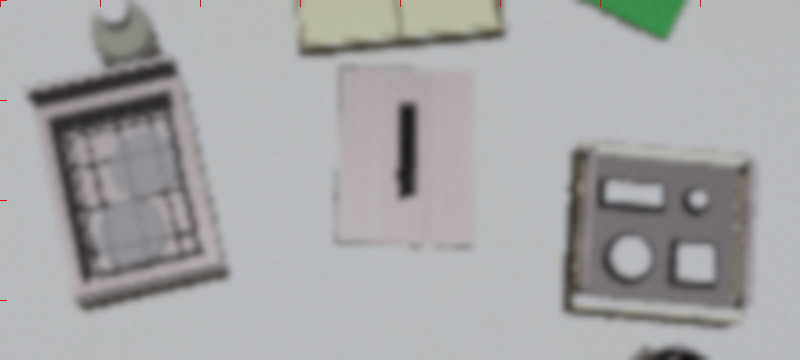

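```bash
python3 - <<'E'
from h import *
p=eyes.camera_params("top")
def W(pts,z): return np.array([px2w(p,170+(u+.5)/4-.5,155+(v+.5)/4-.5,z) for u,v in pts])
def sh(n,a):
    print(n,np.round(a*1000,0)[:,:2].tolist(),"c",np.round(a.mean(0)*1000,1)[:2]);
    if len(a)==4: print("  sides",[round(float(np.linalg.norm(a[i]-a[i-1])*1000)) for i in range(4)],"ang(left,right,top,bot)",[round(float(np.arctan2(d[1],d[0])),3) for d in (a[0]-a[3],a[1]-a[2],a[0]-a[1],a[3]-a[2])])
sh("cover",W([(338,66),(473,70),(472,245),(336,243)],.017))
sh("handle",W([(400,103),(416,103),(415,197),(398,197)],.05))
sh("mouth",W([(52,122),(168,97),(203,257),(88,278)],.09))
k=W([(635,194),(698,200),(694,263),(629,258)],.078); sh("keys bar,stud,square,round",k)
sh("tankbottom outer",W([(226,268),(80,297)],.09))
E
```

```text
cover [[693.0, 57.0], [685.0, -67.0], [523.0, -59.0], [529.0, 64.0]] c [607.5  -1.4]
  sides [164, 124, 162, 123] ang(left,right,top,bot) [-0.042, -0.052, 1.513, 1.528]
handle [[649.0, 3.0], [648.0, -11.0], [563.0, -7.0], [563.0, 8.0]] c [606.   -1.8]
  sides [86, 14, 86, 15] ang(left,right,top,bot) [-0.059, -0.05, 1.543, 1.543]
mouth [[631.0, 309.0], [651.0, 208.0], [509.0, 180.0], [494.0, 279.0]] c [571.3 244. ]
  sides [141, 103, 145, 100] ang(left,right,top,bot) [0.221, 0.197, 1.761, 1.725]
keys bar,stud,square,round [[556.0, -197.0], [549.0, -252.0], [494.0, -244.0], [500.0, -188.0]] c [ 524.5 -220.3]
  sides [57, 55, 56, 56] ang(left,right,top,bot) [-0.156, -0.133, 1.446, 1.465]
tankbottom outer [[499.0, 160.0], [478.0, 285.0]] c [488.4 222.8]
```

Confirmed: the loose cover is the steel plate (centre ~(607,-1), yaw ~-0.05, sides measure 164x124). The green one is the decoy. Tank is at ~(571,241), yaw ~0.2. Next is a closer wrist view of the tank on the way.

```bash
python3 -m jog '[{"delta_pos":[60,-50,80],"spin":0.1,"claw":0},{"delta_pos":[230,-320,150],"spin":0.4,"claw":0},{"delta_pos":[230,-320,150],"spin":0.4,"claw":0},{"delta_pos":[230,-320,150],"spin":0.4,"claw":0},{"delta_pos":[230,-320,150],"spin":0.4,"claw":0},{"delta_pos":[230,-320,150],"spin":0.4,"claw":0},{"delta_pos":[230,-320,150],"spin":0.4,"claw":0},{"delta_pos":[230,-320,150],"spin":0.4,"claw":0}]'
python3 -m jog '[{"delta_pos":[0,0,0],"spin":0,"claw":0}]'
```

```text
clock: 1.1
position: [0.4895, 0.2627, 0.3482]
tool_rot: [-3.142, 0.0, 3.087]
force: [0.5, 0.8, 1.5]
grip_width: 0.0857
clock: 1.2
position: [0.4933, 0.257, 0.3501]
tool_rot: [-3.141, 0.004, 3.079]
force: [-0.1, 0.3, -0.4]
grip_width: 0.0856
```

```bash
python3 - <<'E'
from h import *
p=eyes.camera_params("wrist");print(p)
im=eyes.grab_frame("wrist"); cv2.imwrite("pics/w1_raw.png",im)
import pickle;pickle.dump(p,open("w1.pkl","wb"))
print(w2px(p,[.571,.242,.09],True))
cv2.imwrite("pics/w1.png",cv2.resize(np.clip(im*1.6,0,255).astype(np.uint8),(800,600),interpolation=cv2.INTER_CUBIC))
E
```

```text
{'fx': 297.3186396354542, 'fy': 297.3186396354542, 'cx': 252.55246322614582, 'cy': 192.37683799187465, 'origin': array([0.41119332, 0.26312529, 0.51767767]), 'attitude': array([-3.30985818e-01, -3.43064682e-04,  1.50858217e+00])}
[245.20287994 200.90004055]
```

View pics/w1.png

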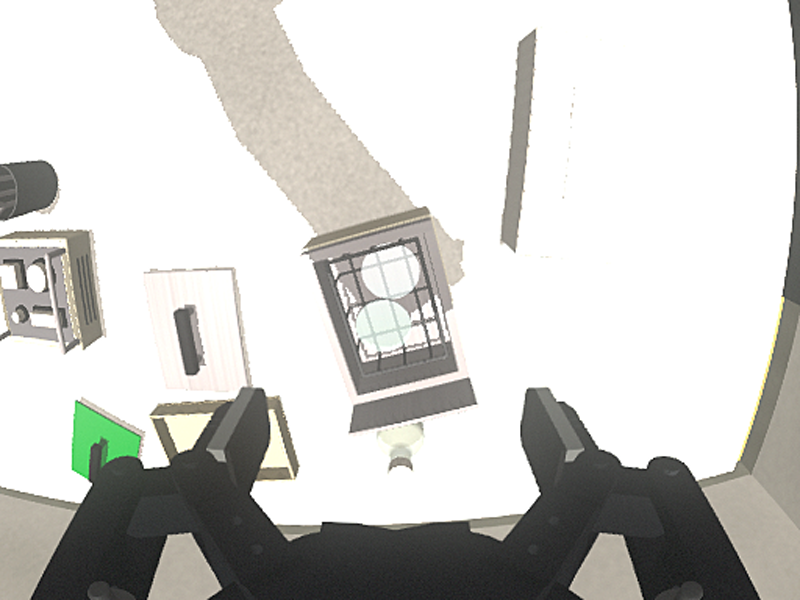

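```bash
python3 - <<'E'
from h import *
im=cv2.imread("pics/w1_raw.png")
c=cv2.resize(im[130:280,180:340],None,fx=4,fy=4,interpolation=cv2.INTER_CUBIC)
c=(255*(c/255.)**.8).astype(np.uint8)
for i in range(0,640,100): cv2.line(c,(i,0),(i,8),(0,0,255),1);cv2.line(c,(0,i),(8,i),(0,0,255),1)
cv2.imwrite("pics/w1c.png",c)
E
```

```text
(no output)
```

View pics/w1c.png

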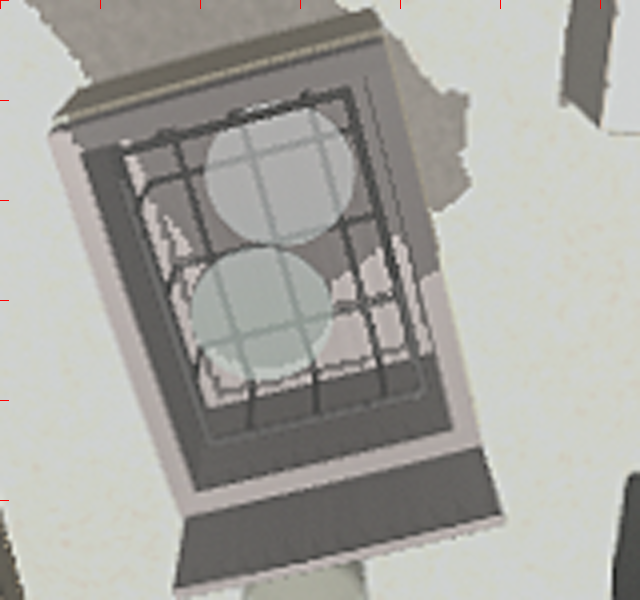

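```bash
python3 - <<'E'
from h import *
import pickle; from scipy.optimize import least_squares
p=pickle.load(open("w1.pkl","rb"))
obs=[((52,128),(-85,65)),((383,38),(-85,-65)),((186,515),(85,65)),((478,446),(85,-65)),((80,150),(-75,55)),((193,492),(75,55)),((452,430),(75,-55)),((367,75),(-75,-55))]
# which side is +y? both assignments tried via yaw
for s in(1,-1):
  def f(q):
    c,sn=np.cos(q[2]),np.sin(q[2]);r=[]
    for (u,v),(x,y) in obs:
        y*=s; w=[q[0]+(c*x-sn*y)/1e3,q[1]+(sn*x+c*y)/1e3,.09]
        r.append(w2px(p,w,True)-[180+(u+.5)/4-.5,130+(v+.5)/4-.5])
    return np.ravel(r)
  o=least_squares(f,[.571,.242,.2]);print(s,o.x,o.cost);print(np.round(o.fun.reshape(-1,2),1).tolist())
def W(u,v,z):return px2w(p,180+(u+.5)/4-.5,130+(v+.5)/4-.5,z)
print([np.round(W(u,v,.14)*1e3).tolist() for u,v in((175,590),(503,518))])
# cover check in w1: plate corners (800-scale)
s=512/800
print([np.round(px2w(p,u*s,v*s,.017,True)*1e3,1)[:2].tolist() for u,v in((145,269),(234,267),(246,388),(159,388))])
E
```

```text
1 [0.58191747 0.24404041 0.31084385] 23174.89937949206
[[74.4, -20.2], [-88.9, 34.0], [77.1, -19.8], [-69.1, 22.3], [63.4, -17.0], [67.7, -17.0], [-59.5, 19.9], [-76.4, 28.3]]
-1 [0.57571765 0.24647559 0.19756111] 4.400596523454117
[[-1.1, 0.9], [0.9, 0.7], [-1.8, -0.1], [1.0, -0.5], [0.2, -0.1], [0.4, -0.6], [0.4, -0.2], [-0.1, -0.3]]
[[671.0, 204.0, 140.0], [648.0, 326.0, 140.0]]
[[522.6, -52.2], [530.2, 69.3], [689.3, 55.1], [688.7, -75.8]]
```

```bash
python3 - <<'E'
from h import *
p=eyes.camera_params("top"); im=cv2.imread("pics/top0_raw.png")
x0,y0,k=170,160,7
c=cv2.resize(np.clip(im[y0:y0+75,x0:x0+65]*1.8,0,255).astype(np.uint8),None,fx=k,fy=k,interpolation=cv2.INTER_CUBIC)
out=[]
for q,col in(((.5757,.2465,.1976),(0,0,255)),((.5725,.244,.1976),(0,200,0))):
  d=c.copy();cs,s=np.cos(q[2]),np.sin(q[2])
  for hx,hy in((75,55),(85,65)):
    P=[w2px(p,[q[0]+(cs*x-s*y)/1e3,q[1]+(s*x+cs*y)/1e3,.09]) for x,y in((hx,hy),(hx,-hy),(-hx,-hy),(-hx,hy))]
    P=np.array([((u-x0+.5)*k,(v-y0+.5)*k) for u,v in P])
    cv2.polylines(d,[np.round(P).astype(int)],True,col,1)
  out.append(d[:, :400])
cv2.imwrite("pics/ov.png",np.hstack(out))
E
```

```text
(no output)
```

View pics/ov.png

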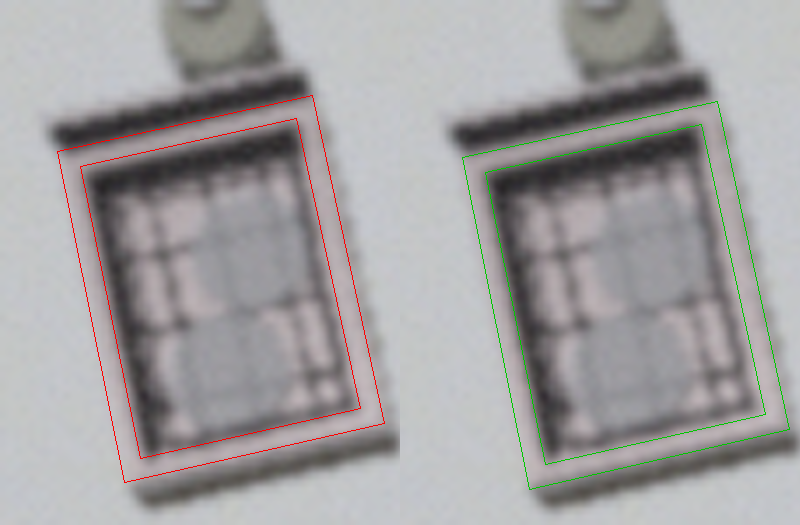

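Tank estimates: wrist (575.7,246.5), top ~(572,243), so I'll use ~(574,245) with yaw 0.198 and recheck with the cover held above it. Moving to the cover.

```bash
python3 -m jog '[{"delta_pos":[110,-256,-180],"spin":0.012,"claw":0},{"delta_pos":[110,-256,-180],"spin":0.012,"claw":0},{"delta_pos":[110,-256,-180],"spin":0.012,"claw":0},{"delta_pos":[110,-256,-180],"spin":0.012,"claw":0},{"delta_pos":[110,-256,-180],"spin":0.012,"claw":0},{"delta_pos":[110,-256,-180],"spin":0.012,"claw":0},{"delta_pos":[110,-256,-180],"spin":0.012,"claw":0},{"delta_pos":[110,-256,-180],"spin":0.012,"claw":0}]'
python3 -m jog '[{"delta_pos":[0,0,0],"spin":0,"claw":0},{"delta_pos":[0,0,0],"spin":0,"claw":0}]'
python3 -c "
from h import *
s=bot.observe();print(s['position'],s['tool_rot'])
p=eyes.camera_params('wrist');im=eyes.grab_frame('wrist')
cv2.imwrite('pics/w2.png',cv2.resize(im,(800,600)))
print(w2px(p,[.6065,-.0015,.05],True)*800/512)
for x,y in((648,-3.6),(565,.6)):
  print(w2px(p,[x/1e3,y/1e3,.05],True)*800/512)
"
```

```text
clock: 2.05
position: [0.6009, -0.0, 0.1662]
tool_rot: [-3.14, -0.002, 3.089]
force: [-0.7, -0.6, 0.7]
grip_width: 0.0856
clock: 2.25
position: [0.6006, 0.0011, 0.1661]
tool_rot: [-3.14, -0.002, 3.091]
force: [-0.7, 0.3, -0.5]
grip_width: 0.0854
[0.60062949 0.00113456 0.16609194] [-3.14012517e+00 -2.11201776e-03  3.09065162e+00]
[389.46748983 288.19858949]
[389.68956473 347.49734724]
[389.2893927 223.881295 ]
```

View pics/w2.png

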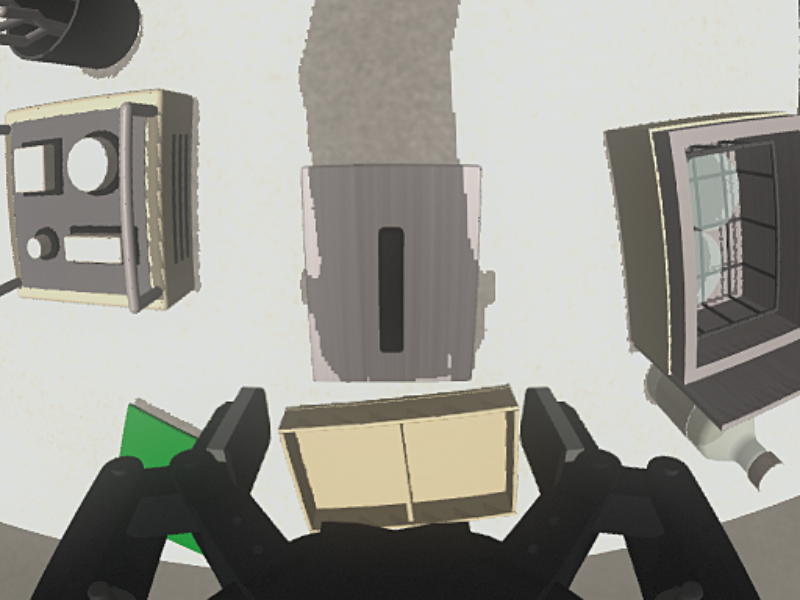

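```bash
python3 -m jog '[{"delta_pos":[7,-3.5,-40],"spin":0,"claw":0},{"delta_pos":[7,-3.5,-80],"spin":0,"claw":0},{"delta_pos":[7,-3.5,-115],"spin":0,"claw":0},{"delta_pos":[7,-3.5,-130],"spin":0,"claw":0},{"delta_pos":[7,-3.5,-138],"spin":0,"claw":0},{"delta_pos":[7,-3.5,-138],"spin":0,"claw":0},{"delta_pos":[7,-3.5,-138],"spin":0,"claw":0}]'
```

```text
clock: 3.0
position: [0.6087, -0.0019, 0.03]
tool_rot: [-3.141, 0.001, 3.091]
force: [0.1, 0.4, 0.0]
grip_width: 0.0855
```

```bash
python3 -m jog '[{"delta_pos":[0,0,-5],"spin":0,"claw":0},{"delta_pos":[0,0,-5],"spin":0,"claw":0},{"delta_pos":[0,0,-5],"spin":0,"claw":0.6},{"delta_pos":[0,0,-5],"spin":0,"claw":0.8},{"delta_pos":[0,0,-5],"spin":0,"claw":1},{"delta_pos":[0,0,-5],"spin":0,"claw":1},{"delta_pos":[0,0,-5],"spin":0,"claw":1},{"delta_pos":[0,0,-5],"spin":0,"claw":1}]' 60
python3 -m jog '[{"delta_pos":[0,0,0],"spin":0,"claw":1},{"delta_pos":[0,0,0],"spin":0,"claw":1},{"delta_pos":[0,0,0],"spin":0,"claw":1}]'
```

```text
clock: 3.8
position: [0.6091, -0.0019, 0.0254]
tool_rot: [-3.141, 0.001, 3.091]
force: [-0.1, -1.2, 0.2]
grip_width: 0.0004
clock: 4.1
position: [0.609, -0.0019, 0.0253]
tool_rot: [-3.141, 0.001, 3.091]
force: [0.3, -0.8, -0.1]
grip_width: 0.0003
```

The fingers closed on nothing, so I'll look.

```bash
python3 -c "
from h import *
a=eyes.grab_frame('wrist');b=eyes.grab_frame('scene')
b=cv2.resize(b[190:275,180:300],None,fx=400/120,fy=400/120,interpolation=cv2.INTER_CUBIC)
a=cv2.resize(a[80:380,130:380],(400,480))
a=np.vstack([a,np.zeros((20,400,3),np.uint8)])
d=np.zeros((500,800,3),np.uint8);d[:,:400]=a;d[:b.shape[0],400:]=b
cv2.imwrite('pics/chk.png',d)
"
```

```text
(no output)
```

View pics/chk.png

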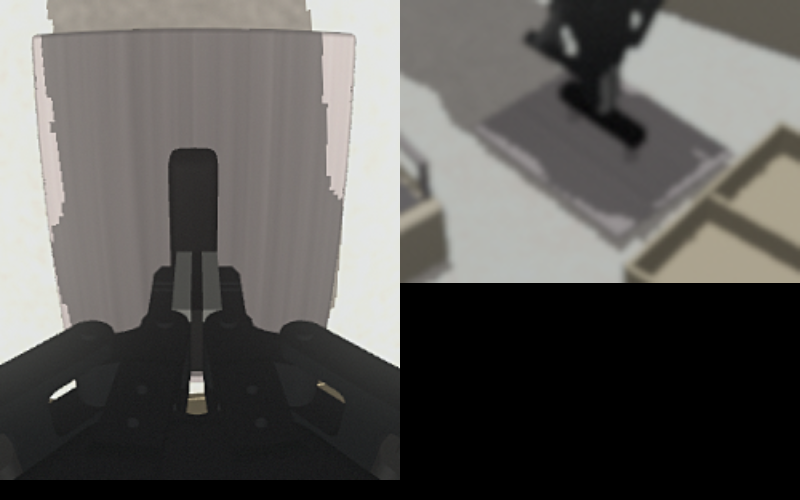

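The closed pads look as if they sit on top of the bar, not around it, although the TCP reads 25 mm. I'll work out the real tip height from the cameras.

```bash
python3 -c "
from h import *
s=bot.observe();print(s['position'],s['qpos'],s['force'],s['grip_width'])
p=eyes.camera_params('wrist');q=eyes.camera_params('scene');print(p['origin'])
for z in (.025,.035,.045,.055,.065):
  print(z,'wrist near tip edge',((w2px(p,[.598,-.002,z],True)-[130,80])*1.6).round(0),'centre',((w2px(p,[.609,-.002,z],True)-[130,80])*1.6).round(0),'scene',((w2px(q,[.609,-.002,z])-[180,190])/.3+[400,0]).round(0))
a=eyes.grab_frame('scene')[195:265,215:285]
cv2.imwrite('pics/sc.png',cv2.resize(a,(560,560),interpolation=cv2.INTER_CUBIC))
for z in (.025,.035,.045,.055): print(((w2px(q,[.609,-.002,z])-[215,195])*8).round(0))
"
```

```text
[ 0.60902056 -0.0018935   0.02526786] [-0.13056152  0.73270977  0.05258157  1.77004212 -0.05712963  0.63936981
  1.4747599 ] [ 0.29103234  0.47731711 -0.15098984] -2.2316944687144887e-05
[0.52729135 0.00324814 0.19303859]
0.025 wrist near tip edge [192. 214.] centre [193. 239.] scene [601. 129.]
0.035 wrist near tip edge [191. 224.] centre [193. 251.] scene [601. 119.]
0.045 wrist near tip edge [191. 236.] centre [193. 264.] scene [600. 109.]
0.055 wrist near tip edge [191. 249.] centre [193. 278.] scene [600.  99.]
0.065 wrist near tip edge [191. 264.] centre [192. 294.] scene [600.  88.]
[202. 269.]
[202. 245.]
[201. 221.]
[200. 197.]
```

View pics/sc.png

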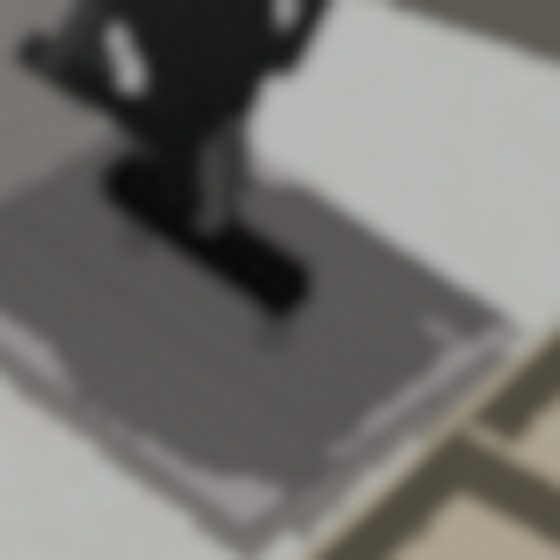

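Confirmed: the tips really sit at about z 0.052, above the bar. The shut tips are ~28 mm behind the reported TCP height, so I'll open, go ~25 mm lower while watching force, and close again.

```bash
python3 -m jog '[{"delta_pos":[-1,0,0],"spin":0,"claw":0},{"delta_pos":[-1,0,0],"spin":0,"claw":0},{"delta_pos":[-1,0,0],"spin":0,"claw":0},{"delta_pos":[-1,0,0],"spin":0,"claw":0},{"delta_pos":[-1,0,0],"spin":0,"claw":0},{"delta_pos":[-1,0,0],"spin":0,"claw":0}]'
python3 -m jog '[{"delta_pos":[0,0,-6],"spin":0,"claw":0},{"delta_pos":[0,0,-12],"spin":0,"claw":0},{"delta_pos":[0,0,-12],"spin":0,"claw":0}]'
python3 -m jog '[{"delta_pos":[0,0,-6],"spin":0,"claw":0},{"delta_pos":[0,0,-11],"spin":0,"claw":0},{"delta_pos":[0,0,-11],"spin":0,"claw":0}]'
python3 -m jog '[{"delta_pos":[0,0,0],"spin":0,"claw":0.5},{"delta_pos":[0,0,0],"spin":0,"claw":0.7},{"delta_pos":[0,0,0],"spin":0,"claw":0.85},{"delta_pos":[0,0,0],"spin":0,"claw":1},{"delta_pos":[0,0,0],"spin":0,"claw":1},{"delta_pos":[0,0,0],"spin":0,"claw":1},{"delta_pos":[0,0,0],"spin":0,"claw":1}]' 60
```

```text
clock: 4.85
position: [0.608, -0.0019, 0.0252]
tool_rot: [-3.141, 0.001, 3.091]
force: [1.3, 0.3, 0.1]
grip_width: 0.0852
clock: 5.15
position: [0.6074, -0.0019, 0.0121]
tool_rot: [-3.14, -0.0, 3.091]
force: [0.4, 0.2, 0.1]
grip_width: 0.0854
clock: 5.45
position: [0.6068, -0.0019, 0.0002]
tool_rot: [-3.14, -0.002, 3.091]
force: [0.1, 0.5, 0.4]
grip_width: 0.0855
clock: 6.15
position: [0.607, -0.0019, 0.0005]
tool_rot: [-3.14, -0.001, 3.091]
force: [-1.8, -0.6, 5.9]
grip_width: 0.015
```

Gripped on the bar (15 mm). Cover origin is 0 at TCP z 0.0005, so TCP should read ~0.0785 when seated. Lifting.

```bash
python3 -m jog '[{"delta_pos":[0,0,0],"spin":0,"claw":1},{"delta_pos":[0,0,10],"spin":0,"claw":1},{"delta_pos":[0,0,25],"spin":0,"claw":1},{"delta_pos":[0,0,40],"spin":0,"claw":1},{"delta_pos":[0,0,40],"spin":0,"claw":1}]' 80
python3 -m jog '[{"delta_pos":[0,10,40],"spin":0,"claw":1},{"delta_pos":[-5,30,80],"spin":0.03,"claw":1},{"delta_pos":[-10,60,120],"spin":0.06,"claw":1},{"delta_pos":[-20,90,140],"spin":0.12,"claw":1},{"delta_pos":[-25,120,150],"spin":0.18,"claw":1},{"delta_pos":[-30,150,150],"spin":0.22,"claw":1},{"delta_pos":[-33,180,150],"spin":0.25,"claw":1},{"delta_pos":[-33,210,150],"spin":0.25,"claw":1}]'
```

```text
clock: 6.65
position: [0.6084, -0.002, 0.0433]
tool_rot: [-3.141, 0.002, 3.091]
force: [0.7, -0.3, -3.5]
grip_width: 0.0144
clock: 7.45
position: [0.5748, 0.2092, 0.1936]
tool_rot: [-3.141, 0.002, -2.941]
force: [0.5, -0.1, -5.1]
grip_width: 0.0147
```

```bash
python3 -m jog '[{"delta_pos":[-1,20,0],"spin":-0.003,"claw":1},{"delta_pos":[-1,36,0],"spin":-0.003,"claw":1},{"delta_pos":[-1,36,0],"spin":-0.003,"claw":1},{"delta_pos":[-1,36,-25],"spin":-0.003,"claw":1},{"delta_pos":[-1,36,-50],"spin":-0.003,"claw":1},{"delta_pos":[-1,36,-75],"spin":-0.003,"claw":1},{"delta_pos":[-1,36,-92],"spin":-0.003,"claw":1},{"delta_pos":[-1,36,-95],"spin":-0.003,"claw":1}]'
python3 -m jog '[{"delta_pos":[0,0,0],"spin":0,"claw":1}]'
python3 - <<'E'
from h import *
p=eyes.camera_params("wrist");s=bot.observe();print(s['position'],s['tool_rot'],s['force'])
a=eyes.grab_frame("wrist");cv2.imwrite("pics/w3_raw.png",a)
import pickle;pickle.dump((p,s),open("w3.pkl","wb"))
t=np.mean([eyes.grab_frame("top").astype(float) for _ in range(3)],0);cv2.imwrite("pics/t3_raw.png",t)
d=np.zeros((600,800,3),np.uint8)
A=cv2.resize(a[100:300,90:410],(480,300),interpolation=cv2.INTER_CUBIC)
A=cv2.resize(a[110:270,140:380],(720,480),interpolation=cv2.INTER_CUBIC)
cv2.imwrite("pics/w3.png",A)
B=cv2.resize(np.clip(t[160:235,170:235]*1.8,0,255).astype(np.uint8),None,fx=8,fy=8,interpolation=cv2.INTER_CUBIC)
cv2.imwrite("pics/t3.png",B)
E
```

```text
clock: 8.25
position: [0.5731, 0.2437, 0.0967]
tool_rot: [-3.14, -0.0, -2.945]
force: [-0.6, -0.8, -4.1]
grip_width: 0.0144
clock: 8.35
position: [0.5733, 0.2431, 0.0969]
tool_rot: [-3.139, -0.001, -2.945]
force: [0.8, 0.6, -4.0]
grip_width: 0.0145
[0.57334113 0.24306247 0.09686991] [-3.13917856e+00 -6.36783123e-04 -2.94537866e+00] [ 0.83181416  0.63367841 -4.04266665][ WARN:0@4.632] global loadsave.cpp:1063 imwrite_ Unsupported depth image for selected encoder is fallbacked to CV_8U.
```

View pics/w3.png

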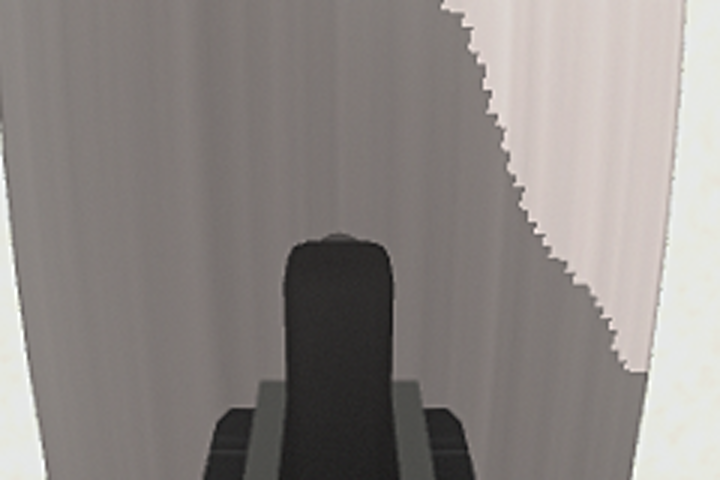

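The bar is well gripped, but the plate hides the rim in the wrist view. I'll check the lateral fit with the top and wrist pictures together.

```bash
python3 - <<'E'
from h import *
import pickle
p,s=pickle.load(open("w3.pkl","rb"))
e=px2w(p,253.3,190,s['position'][2]+.0495,True)-s['position']; y=s['tool_rot'][2]+np.pi
print("bar end in tool frame mm",np.array([np.cos(y)*e[0]+np.sin(y)*e[1],-np.sin(y)*e[0]+np.cos(y)*e[1]])*1e3,"yaw",y)
q=eyes.camera_params("top");t=cv2.imread("pics/t3_raw.png");t0=cv2.imread("pics/top0_raw.png")
x0,y0,k=172,162,7
def crop(im,g=1.8):return cv2.resize(np.clip(im[y0:y0+75,x0:x0+57]*g,0,255).astype(np.uint8),None,fx=k,fy=k,interpolation=cv2.INTER_CUBIC)
def poly(d,c,yw,hx,hy,z,col):
  cs,sn=np.cos(yw),np.sin(yw)
  P=np.array([w2px(q,[c[0]+(cs*x-sn*yy)/1e3,c[1]+(sn*x+cs*yy)/1e3,z]) for x,yy in((hx,hy),(hx,-hy),(-hx,-hy),(-hx,hy))])
  cv2.polylines(d,[np.round((P-[x0,y0]+.5)*k).astype(int)],True,col,1)
A=crop(t);B=crop(t0)
poly(A,s['position'],y,82,62,s['position'][2]+.0165,(0,0,255))
c=s['position']
poly(B,c,y,75,55,.09,(0,0,255));poly(B,c,y,85,65,.09,(0,0,255))
cv2.imwrite("pics/t3o.png",np.hstack([A,B]))
w=cv2.imread("pics/w3_raw.png");cv2.imwrite("pics/dummy.png",w)
d=np.zeros((560,800,3),np.uint8);h=np.hstack([A,B]);h=h[:560,:800];d[:h.shape[0],:h.shape[1]]=h
W=cv2.resize(w[0:130,100:410],None,fx=1.3,fy=1.3)
cv2.imwrite("pics/t3o.png",d);print(h.shape)
E
```

```text
bar end in tool frame mm [-42.34643734   1.12827202] yaw 0.19621399720507826
(525, 798, 3)
```

View pics/t3o.png

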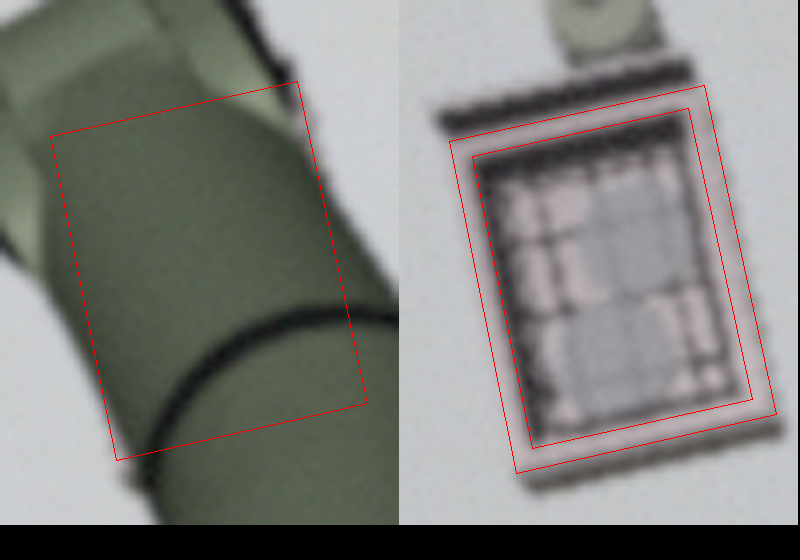

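The arm hides the cover in the top view. In the wrist view the bar end is at -42.3 mm in the tool frame (should be -42), and the tank outline at the tool's position fits to within ~2 mm. I'll lower gently and watch force.

```bash
python3 -m jog '[{"delta_pos":[1,1,-2],"spin":0.002,"claw":1},{"delta_pos":[1,1,-4],"spin":0.002,"claw":1},{"delta_pos":[1,1,-6],"spin":0.002,"claw":1},{"delta_pos":[1,1,-8],"spin":0.002,"claw":1},{"delta_pos":[1,1,-9],"spin":0.002,"claw":1},{"delta_pos":[1,1,-9],"spin":0.002,"claw":1}]'
python3 -c "
from workcell import bot
s=bot.observe();print(s['position'],s['force'],s['moment'])"
```

```text
clock: 9.15
position: [0.5745, 0.2446, 0.0885]
tool_rot: [-3.14, 0.0, -2.943]
force: [-0.3, -1.2, -3.7]
grip_width: 0.0145
[0.57450967 0.24460763 0.0884557 ] [-0.26459465 -1.2170848  -3.73140177] [-0.02048368  0.08120445  0.03913464]
```

```bash
python3 -m jog '[{"delta_pos":[0,0,-1.5],"spin":0,"claw":1},{"delta_pos":[0,0,-3],"spin":0,"claw":1},{"delta_pos":[0,0,-4.5],"spin":0,"claw":1},{"delta_pos":[0,0,-5],"spin":0,"claw":1}]'
python3 -c "
from workcell import bot
s=bot.observe();print(s['position'],s['force'],s['moment'])"
```

```text
clock: 9.55
position: [0.5745, 0.2445, 0.0833]
tool_rot: [-3.14, 0.0, -2.943]
force: [0.1, -0.8, -4.8]
grip_width: 0.0146
[0.57446082 0.24452767 0.08325947] [ 0.14883357 -0.75644498 -4.78391759] [-0.00710248  0.01891681 -0.03912657]
```

```bash
python3 -m jog '[{"delta_pos":[0,0,-1.5],"spin":0,"claw":1},{"delta_pos":[0,0,-3],"spin":0,"claw":1},{"delta_pos":[0,0,-4],"spin":0,"claw":1},{"delta_pos":[0,0,-4.5],"spin":0,"claw":1},{"delta_pos":[0,0,-4.5],"spin":0,"claw":1}]'
python3 -c "
from workcell import bot
s=bot.observe();print(s['position'],s['force'],s['moment'])"
```

```text
clock: 10.05
position: [0.5744, 0.2446, 0.0787]
tool_rot: [-3.14, 0.0, -2.943]
force: [0.1, -0.1, -4.7]
grip_width: 0.0145
[0.57442522 0.24456115 0.07871347] [ 0.08274002 -0.12719896 -4.71954921] [-0.06731318  0.01879422 -0.01947357]
```

```bash
python3 -m jog '[{"delta_pos":[0,0,-1],"spin":0,"claw":1},{"delta_pos":[0,0,-1.5],"spin":0,"claw":1},{"delta_pos":[0,0,-1.5],"spin":0,"claw":1}]'
python3 -c "
from workcell import bot
s=bot.observe();print(s['position'],s['force'],s['moment'])"
```

```text
clock: 10.35
position: [0.5745, 0.2446, 0.0786]
tool_rot: [-3.14, 0.001, -2.943]
force: [-7.7, -3.2, 18.2]
grip_width: 0.0142
[0.57452973 0.24460077 0.07858   ] [-7.69207679 -3.18035794 18.17767593] [-0.68271856  1.74688307 -0.02044703]
```

Seated: contact at TCP z 0.0786 against 0.0785 predicted. Relaxing the load, then releasing.

```bash
python3 -m jog '[{"delta_pos":[0,0,0.3],"spin":0,"claw":1},{"delta_pos":[0,0,0.3],"spin":0,"claw":0.7},{"delta_pos":[0,0,0.3],"spin":0,"claw":0.4},{"delta_pos":[0,0,0.3],"spin":0,"claw":0.2},{"delta_pos":[0,0,0.3],"spin":0,"claw":0},{"delta_pos":[0,0,0.3],"spin":0,"claw":0},{"delta_pos":[0,0,0.3],"spin":0,"claw":0}]' 20
python3 -m jog '[{"delta_pos":[0,0,20],"spin":0,"claw":0},{"delta_pos":[0,0,50],"spin":0,"claw":0},{"delta_pos":[0,0,90],"spin":0,"claw":0},{"delta_pos":[0,0,140],"spin":0,"claw":0},{"delta_pos":[0,-20,170],"spin":0,"claw":0.3},{"delta_pos":[0,-60,170],"spin":0,"claw":0.6},{"delta_pos":[0,-110,170],"spin":0,"claw":1},{"delta_pos":[-10,-160,170],"spin":0,"claw":1}]'
```

```text
clock: 11.05
position: [0.5745, 0.2446, 0.0788]
tool_rot: [-3.14, 0.001, -2.943]
force: [0.3, -0.4, 0.3]
grip_width: 0.0857
clock: 11.85
position: [0.5649, 0.0839, 0.2489]
tool_rot: [-3.14, 0.002, -2.943]
force: [0.8, -1.3, 0.5]
grip_width: 0.0284
```

Released; next is the generator, tool square to it and fingers shut.

```bash
python3 -m jog '[{"delta_pos":[-10,-50,0],"spin":-0.1,"claw":1},{"delta_pos":[-20,-100,0],"spin":-0.2,"claw":1},{"delta_pos":[-30,-150,0],"spin":-0.3,"claw":1},{"delta_pos":[-40,-200,0],"spin":-0.34,"claw":1},{"delta_pos":[-40,-250,-10],"spin":-0.34,"claw":1},{"delta_pos":[-40,-304,-30],"spin":-0.34,"claw":1},{"delta_pos":[-40,-304,-30],"spin":-0.34,"claw":1},{"delta_pos":[-40,-304,-30],"spin":-0.34,"claw":1}]'
python3 -m jog '[{"delta_pos":[0,0,0],"spin":0,"claw":1},{"delta_pos":[0,0,0],"spin":0,"claw":1}]'
python3 - <<'E'
from h import *
import pickle
p=eyes.camera_params("wrist");s=bot.observe();print(s['position'],s['tool_rot'])
a=eyes.grab_frame("wrist");pickle.dump((p,s),open("w4.pkl","wb"));cv2.imwrite("pics/w4_raw.png",a)
b=eyes.grab_frame("scene");t=eyes.grab_frame("top");cv2.imwrite("pics/s4_raw.png",b);cv2.imwrite("pics/t4_raw.png",t)
P=lambda u,v:px2w(eyes.camera_params("top"),u*.64,v*.64,.085)
print("pot",P(527,390))
u=w2px(p,[.5245,-.2203,.078],True);print("gen centre wrist px",u)
x0,y0=int(u[0])-67,int(u[1])-80
A=cv2.resize(a[y0:y0+160,x0:x0+133],None,fx=3,fy=3,interpolation=cv2.INTER_CUBIC)
B=cv2.resize(b[135:235,240:360],(400,333),interpolation=cv2.INTER_CUBIC)
q=eyes.camera_params("top");c=np.array(w2px(q,[.5745,.2446,.09])).astype(int)
C=cv2.resize(np.clip(t[c[1]-33:c[1]+33,c[0]-49:c[0]+50]*1.7,0,255).astype(np.uint8),(400,267),interpolation=cv2.INTER_CUBIC)
d=np.zeros((600,800,3),np.uint8);d[:480,:399]=A;d[:333,400:]=B;d[333:,400:]=C
for z,k in((0,0),):
  cs,sn=np.cos(-.14),np.sin(-.14)
print("crop origin",x0,y0,"top crop",c)
cv2.imwrite("pics/last.png",d)
E
```

```text
clock: 12.65
position: [0.5239, -0.2224, 0.218]
tool_rot: [-3.139, -0.0, 2.997]
force: [-0.3, 0.0, 1.0]
grip_width: 0.0001
clock: 12.85
position: [0.5243, -0.2213, 0.2183]
tool_rot: [-3.139, 0.0, 2.998]
force: [0.6, 0.5, 0.3]
grip_width: -0.0002
[ 0.52431303 -0.22127272  0.21832798] [-3.13939244e+00  3.16118250e-04  2.99815865e+00]
pot [ 0.39351072 -0.21570768  0.085     ]
gen centre wrist px [252.63870575 172.27061856]
crop origin 185 92 top crop [201 200]
```

View pics/last.png

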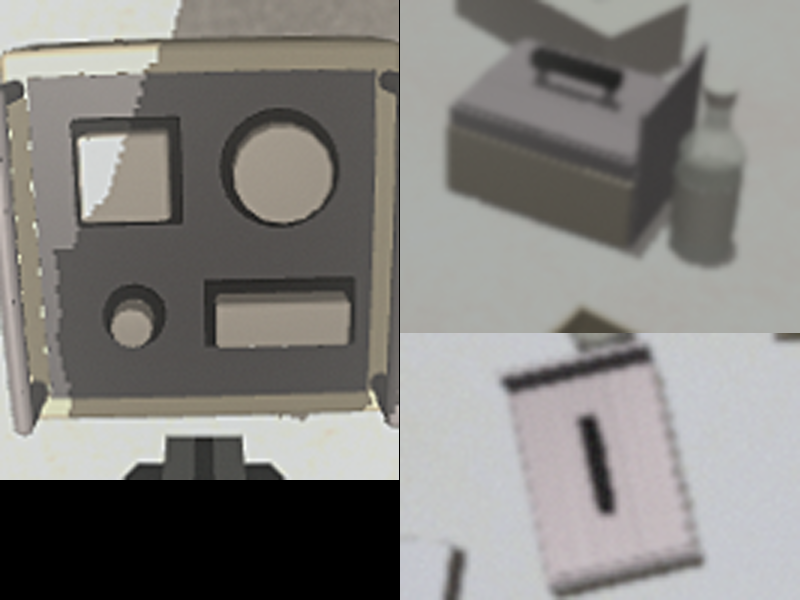

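The picture shows the cover level on the rim (scene and top). Generator caps in the crop: square (124,179), round (283,173), stud (132,327), bar (283,320). Now turning these into positions.

```bash
python3 - <<'E'
from h import *
import pickle
p,s=pickle.load(open("w4.pkl","rb"))
K=np.array([px2w(p,185+(u+.5)/3-.5,92+(v+.5)/3-.5,.078,True)*1e3 for u,v in((283,320),(132,327),(124,179),(283,173))])[:,:2]
M=np.array([(28,28),(28,-28),(-28,-28),(-28,28)])
c=K.mean(0);q=K-c;g=np.arctan2((M[:,0]*q[:,1]-M[:,1]*q[:,0]).sum(),(M*q).sum())
F=c+M@np.array([[np.cos(g),np.sin(g)],[-np.sin(g),np.cos(g)]])
print("meas",K.round(1).tolist());print("centre",c,"yaw",g);print("fit bar,stud,sq,round",F.round(1).tolist())
print("delta from tool",(F-s['position'][:2]*1e3).round(1).tolist())
E
```

```text
meas [[558.0, -195.7], [552.9, -251.2], [497.8, -244.8], [503.6, -189.3]]
centre [ 528.06541429 -220.24957969] yaw -0.10738414956964187
fit bar,stud,sq,round [[558.9, -195.4], [552.9, -251.1], [497.2, -245.1], [503.2, -189.4]]
delta from tool [[34.6, 25.9], [28.6, -29.8], [-27.1, -23.8], [-21.1, 31.9]]
```

```bash
python3 -m jog '[{"delta_pos":[33,25,0],"spin":0.036,"claw":1},{"delta_pos":[33,25,-40],"spin":0.036,"claw":1},{"delta_pos":[33,25,-80],"spin":0.036,"claw":1},{"delta_pos":[33,25,-120],"spin":0.036,"claw":1},{"delta_pos":[33,25,-148],"spin":0.036,"claw":1},{"delta_pos":[33,25,-154],"spin":0.036,"claw":1},{"delta_pos":[33,25,-154],"spin":0.036,"claw":1}]'
python3 -m jog '[{"delta_pos":[0,0,-3],"spin":0,"claw":1},{"delta_pos":[0,0,-6],"spin":0,"claw":1},{"delta_pos":[0,0,-8],"spin":0,"claw":1},{"delta_pos":[0,0,-8],"spin":0,"claw":1}]'
```

```text
clock: 13.7
position: [0.5574, -0.1961, 0.0644]
tool_rot: [-3.139, -0.0, 3.035]
force: [-0.9, 0.1, 1.1]
grip_width: 0.0
clock: 14.1
position: [0.5575, -0.196, 0.0567]
tool_rot: [-3.139, 0.0, 3.035]
force: [-0.0, -0.3, 0.0]
grip_width: 0.0
```

```bash
for i in 1 2 3; do python3 -m jog '[{"delta_pos":[0,0,-2],"spin":0,"claw":1},{"delta_pos":[0,0,-4],"spin":0,"claw":1},{"delta_pos":[0,0,-4],"spin":0,"claw":1}]' | grep -E 'posi|force'; done
```

```text
position: [0.5576, -0.1961, 0.0526]
force: [0.5, -0.4, 1.6]
position: [0.5576, -0.1961, 0.0484]
force: [0.1, 0.7, 2.9]
position: [0.5577, -0.1961, 0.045]
force: [-4.4, 2.2, 16.1]
```

Bar key bottomed: contact at ~0.053, stop at 0.045, 16 N. Lift and go to the square key.

```bash
python3 -m jog '[{"delta_pos":[0,0,10],"spin":0,"claw":1},{"delta_pos":[0,0,30],"spin":0,"claw":1},{"delta_pos":[0,0,30],"spin":0,"claw":1},{"delta_pos":[-30,-24,30],"spin":0,"claw":1},{"delta_pos":[-60,-48,30],"spin":0,"claw":1},{"delta_pos":[-60,-48,25],"spin":0,"claw":1},{"delta_pos":[-60,-48,12],"spin":0,"claw":1},{"delta_pos":[-60,-48,12],"spin":0,"claw":1}]'
for i in 1 2 3; do python3 -m jog '[{"delta_pos":[0,0,-2],"spin":0,"claw":1},{"delta_pos":[0,0,-4],"spin":0,"claw":1},{"delta_pos":[0,0,-4],"spin":0,"claw":1}]' | grep -E 'posi|force'; done
```

```text
clock: 15.8
position: [0.4975, -0.243, 0.0551]
tool_rot: [-3.14, -0.001, 3.036]
force: [-0.2, 1.0, -0.9]
grip_width: -0.0001
position: [0.4979, -0.2424, 0.0509]
force: [0.8, 1.7, 2.6]
position: [0.498, -0.2425, 0.0468]
force: [-0.1, 1.1, 4.5]
position: [0.4982, -0.2425, 0.0445]
force: [-10.3, 6.9, 42.1]
```

Square key bottomed, harder than intended (42 N at the fingertips), so I'll ease the last one.

```bash
python3 -m jog '[{"delta_pos":[0,0,10],"spin":0,"claw":1},{"delta_pos":[0,0,30],"spin":0,"claw":1},{"delta_pos":[0,0,30],"spin":0,"claw":1},{"delta_pos":[4,26,30],"spin":0,"claw":1},{"delta_pos":[4,53,30],"spin":0,"claw":1},{"delta_pos":[4,53,25],"spin":0,"claw":1},{"delta_pos":[4,53,12],"spin":0,"claw":1},{"delta_pos":[4,53,12],"spin":0,"claw":1}]'
for i in 1 2; do python3 -m jog '[{"delta_pos":[0,0,-2],"spin":0,"claw":1},{"delta_pos":[0,0,-4],"spin":0,"claw":1},{"delta_pos":[0,0,-4],"spin":0,"claw":1}]' | grep -E 'posi|force'; done
python3 -m jog '[{"delta_pos":[0,0,-1.5],"spin":0,"claw":1},{"delta_pos":[0,0,-2.5],"spin":0,"claw":1},{"delta_pos":[0,0,-2.5],"spin":0,"claw":1}]' | grep -E 'posi|force'
```

```text
clock: 17.5
position: [0.5011, -0.19, 0.0546]
tool_rot: [-3.141, -0.003, 3.036]
force: [-0.1, 0.1, -0.1]
grip_width: -0.0
position: [0.5009, -0.1906, 0.0504]
force: [-0.8, -1.1, 2.6]
position: [0.501, -0.1907, 0.0463]
force: [-0.6, 0.6, 4.9]
position: [0.5011, -0.1908, 0.0448]
force: [-7.4, 3.7, 26.1]
```

Round key bottomed too (26 N). Retreating clear and checking the scene numerically, since I have only picture-code checks left.

```bash
python3 -m jog '[{"delta_pos":[0,0,10],"spin":0,"claw":1},{"delta_pos":[0,0,50],"spin":0,"claw":1},{"delta_pos":[0,0,100],"spin":0,"claw":1},{"delta_pos":[0,0,150],"spin":0,"claw":1},{"delta_pos":[0,0,180],"spin":0,"claw":1},{"delta_pos":[0,0,180],"spin":0,"claw":1},{"delta_pos":[0,0,180],"spin":0,"claw":1}]'
python3 - <<'E'
from h import *
t=eyes.grab_frame("top");b=eyes.grab_frame("scene");t4=cv2.imread("pics/t4_raw.png");s0=cv2.imread("pics/scene0_raw.png");t0=cv2.imread("pics/top0_raw.png")
def d(a,b,n,x,y,X,Y): print(n,"mean diff",np.abs(cv2.GaussianBlur(a,(3,3),0)[y:Y,x:X].astype(int)-cv2.GaussianBlur(b,(3,3),0)[y:Y,x:X]).mean().round(2))
d(t,t4,"top: cover since release",178,167,228,234)
d(t,t0,"top: bottle",190,150,210,168); d(t,t0,"top: tray",240,130,298,168); d(t,t0,"top: tissue",120,212,168,262)
d(b,s0,"scene: pot",98,190,130,240); d(b,s0,"scene: bottle",318,155,345,215);d(b,s0,"scene: tray",246,225,336,303); d(b,s0,"scene: keys",115,222,185,265);d(b,s0,"scene: empty bench ref",300,310,340,340)
d(b,s0,"scene: tissue",255,112,328,150)
q=eyes.camera_params("scene")
s=bot.observe();print(s['position'],s['force'],s['clock'])
E
```

```text
clock: 19.1
position: [0.5012, -0.1906, 0.2251]
tool_rot: [-3.141, -0.001, 3.035]
force: [0.4, 0.1, 0.5]
grip_width: 0.0002
top: cover since release mean diff 1.36
top: bottle mean diff 5.92
top: tray mean diff 6.03
top: tissue mean diff 6.4
scene: pot mean diff 6.77
scene: bottle mean diff 2.18
scene: tray mean diff 8.62
scene: keys mean diff 21.96
scene: empty bench ref mean diff 2.59
scene: tissue mean diff 6.17
[ 0.50060632 -0.19052277  0.22377672] [-0.52033608  0.85957612 -0.13362018] 19.2
```

Shadow changes dominate those differences, so I'll check displacement by template matching instead.

```bash
python3 -m jog '[{"delta_pos":[-30,40,100],"spin":0,"claw":1},{"delta_pos":[-60,80,150],"spin":0,"claw":1},{"delta_pos":[-60,120,150],"spin":0,"claw":1},{"delta_pos":[-60,160,150],"spin":0,"claw":1},{"delta_pos":[-60,180,150],"spin":0,"claw":1},{"delta_pos":[-60,180,150],"spin":0,"claw":1}]' | head -2
python3 - <<'E'
from h import *
b=eyes.grab_frame("scene");s0=cv2.imread("pics/scene0_raw.png");t=eyes.grab_frame("top");t0=cv2.imread("pics/top0_raw.png");s4=cv2.imread("pics/s4_raw.png")
def m(a,o,n,x,y,X,Y):
    r=6;T=cv2.resize(o[y:Y,x:X],None,fx=4,fy=4,interpolation=cv2.INTER_CUBIC);S=cv2.resize(a[y-r:Y+r,x-r:X+r],None,fx=4,fy=4,interpolation=cv2.INTER_CUBIC)
    _,v,_,l=cv2.minMaxLoc(cv2.matchTemplate(S,T,cv2.TM_CCOEFF_NORMED));print(n,"score %.3f shift px"%v,l[0]/4-r,l[1]/4-r)
m(b,s0,"pot",98,190,130,240);m(b,s0,"bottle",318,155,345,215);m(b,s0,"tray",246,225,336,303);m(b,s0,"tissue",255,112,328,150)
m(b,s0,"keys",115,222,185,265);m(b,s4,"cover since release",252,145,325,200)
m(t,t0,"top bottle",190,150,210,168);m(t,t0,"top tray",240,130,298,168);m(t,t0,"top tissue",120,212,168,250);m(t,t0,"top pot",322,238,352,266)
E
```

```text
clock: 19.8
position: [0.4402, -0.0057, 0.3743]
pot score 1.000 shift px 0.0 0.0
bottle score 1.000 shift px 0.0 0.0
tray score 0.863 shift px 0.0 0.0
tissue score 0.946 shift px 0.25 0.0
keys score 1.000 shift px 0.0 0.0
cover since release score 1.000 shift px 0.0 0.0
top bottle score 0.997 shift px 0.0 0.0
top tray score 0.997 shift px 0.0 0.0
top tissue score 0.997 shift px 0.0 0.0
top pot score 0.730 shift px -0.25 0.0
```

Nothing has moved, the keys are back up, and the cover is unmoved. Handing in.

```bash
python3 -c "
from workcell import bot
s=bot.observe();print(s['clock'],s['force']);print(bot.job_done())"
```

```text
19.9 [0.80905571 0.34214993 0.03265574]
the job is handed in; nothing more can be done
None
```

The steel cover is on the tank and let go, and I then pressed the long bar, square and large round keys once each, in that order. I handed the job in at 19.9 s with the arm clear of everything.

**Cover:** I lowered it in small steps. It touched the rim at tool height 78.6 mm, against 78.5 mm predicted for fully seated. The last picture showed it level and square, and it did not move afterwards.

**Keys:** all three went down to their hard stop. The keys region matched the starting picture exactly afterwards, so they sprang back. The stud key was never touched.

**Bystanders:** the bottle, pliers pot, tissue box and lens tray matched their starting positions to within 0.25 pixel. The weaker matches were the tray (0.86) and tissue box (0.95) in the scene view and the pot in the top view (0.73). I put these down to arm shadow or cover, as each scored 0.997 or better from the other camera.

**What went wrong or disagreed:**
- **First grasp:** it closed on air above the handle. The fingertips sat about 28 mm higher than the reported tool position suggested, so I reopened, went lower and gripped the bar.
- **Square key:** the press peaked at about 42 N through the fingertips, harder than I intended. The 40 N limit covers the arm and the gripper's body, and only the fingertips should have touched.
- **Camera estimates:** the top and wrist cameras differed by about 4 mm on both the tank and the generator. I took values in between, and the cover went in with no sideways force.

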